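# Close the sample carrier: fold the tube flap, then the lid

## Task

The sample tubes are in the carrier and it is ready to go: fold the upright tube flap all the way down over the tubes, and only then swing the hinged lid over it until it is fully shut. Just push the flap and the lid; do not pinch either between the fingers, do not pull the tubes up, and leave the bottle, the jar and the black rack where they stand.

Things in the scene. Friction and masses are not known exactly. Their poses are not given: they have to be found in the camera images.
- case: Sample carrier, fixed to the bench: open blue plastic tub, outside 180 (its x) x 190 (its y) x 100 mm high, walls 10 mm, a black tube insert and a white cold pack inside. Origin: centre of its underside; z up. The lid is hinged along its +y rim, the flap along the inside of its -y wall, both axes parallel to its x. It stands turned by up to 0.4 rad either way, its +y side roughly to the robot's left.
- flap (a joint): Angle of the tube flap, rad: 0 = folded down, level inside the tub just below the rim (a stop); 1.57 = upright; up to 1.75. It starts upright, 1.35 to 1.65. Friction in the hinge keeps it where it is left: about 0.5 to 2 N, 90 mm from the hinge, moves it.
- flap_hinge (a point): Middle of the flap's hinge axis, on the carrier at x = 0, y = -80 mm, 84 mm above the bench. The flap is a flat plate 150 mm wide (along the axis), 120 mm from the axis to its free edge, 6 mm thick (3 mm either side of the axis). Folded down it reaches towards the carrier's +y, its top 87 mm above the bench, 13 mm below the tub's rim.
- flap_edge (a point): Middle of the flap's free edge, 120 mm from its hinge axis. The flap's white outer sheet faces the carrier's -y when upright and up when folded: push on it. Its grey inner sheet (136 x 106 mm) faces the tubes; fingers on both sheets at once count as pinching.
- lid (a joint): Angle of the lid, rad: 0 = shut flat on the rim (a stop); 1.57 = straight up; up to 1.95 = leaning back away from the tub. It starts open, 1.5 to 1.85. Friction in the hinge keeps it where it is left at any angle, so it must be pushed all the way: about 1 to 5 N, 140 mm from the hinge, moves it.
- lid_hinge (a point): Middle of the lid's hinge axis, on the carrier at x = 0, y = +94 mm, 100 mm above the bench (rim height). The lid is 180 mm wide (along the axis) and 188 mm from the axis to its free edge; its outer face lies 10 mm outside the axis plane, its inner face 10 mm inside it. Shut, it reaches towards the carrier's -y, its top 110 mm above the bench.
- lid_edge (a point): Middle of the lid's free edge, 188 mm from its hinge axis. The lid's blue outer shell faces the carrier's +y when upright and up when shut: push on it. Its grey inner liner (150 x 152 mm) lies inside the shell's edges; fingers on shell and liner at once count as pinching.
- bottle_center (a point): Bystander: brown glass bottle, diameter 60, height 130 mm, standing on the bench beyond the carrier's far (+x) side; point at half its height.
- jar_center (a point): Bystander: brown glass jar, diameter 64, height 85 mm, standing on the bench beyond the carrier's far (+x) side; point at half its height.
- rack_center (a point): Bystander: black rack of small tubes, 100 x 140 x 45 mm high with tubes up to 75 mm above the bench, to the left of the carrier; point in the middle of the black block.
- tube0_center (a point): One of four loose capped sample tubes standing in the carrier's insert, 16 mm in diameter, 58 mm tall; point at half its height, about 46 mm above the bench. Its cap ends 75 mm above the bench, clear of the folded flap.
- tube1_center (a point): One of four loose capped sample tubes standing in the carrier's insert, 16 mm in diameter, 58 mm tall; point at half its height, about 46 mm above the bench. Its cap ends 75 mm above the bench, clear of the folded flap.
- tube2_center (a point): One of four loose capped sample tubes standing in the carrier's insert, 16 mm in diameter, 58 mm tall; point at half its height, about 46 mm above the bench. Its cap ends 75 mm above the bench, clear of the folded flap.
- tube3_center (a point): One of four loose capped sample tubes standing in the carrier's insert, 16 mm in diameter, 58 mm tall; point at half its height, about 46 mm above the bench. Its cap ends 75 mm above the bench, clear of the folded flap.

How it is judged:
By the outcome, as a careful person would: the job done as asked, in the order asked, and still so for the second after the job is handed in, with the robot touching nothing.
It also fails if it takes over 51 s, if anything falls off the work surface, if the arm or the gripper's body presses on something with over 40 N, if the wrist force passes 120 N, or if a joint passes its speed limit or range.

## Robot

A 6-joint arm with a two-finger parallel gripper is mounted at the origin on the work surface. World frame = base frame: x ahead of the robot, y to its left, z up, the work surface at z = 0. Lengths are in m, angles in rad, forces in N, time in s.
With the tool pointing down it reaches from about 0.225 to 0.875 m from the base axis. Payload 3.4 kg.
Tool frame: the origin (TCP) lies midway between the tips of the shut fingers; the grasp point (between the pads) lies env.hold_point_z behind it (env.hold_point_z is the distance from the TCP to the grasp point, in m); z points along the fingers, y is the direction in which the jaws open and shut (so a half turn about z gives the same grasp; the last joint's range is limited). The gripper opens to 85 mm and grips with 20 to 120 N. Pads are 22 mm wide; open, the fingers measure 114 mm over their backs; the gripper's body (76 mm by 85 mm) begins 54 mm behind the grasp point. The pads swing forward as they close: fully open they stand 13 mm farther back than shut.
Start: joints at [-1.305, 0.276, 1.505, -0, 1.361, -0.121], TCP at [0.217, -0.533, 0.231] pointing down, gripper open.
Joint ranges: [-2.89, 2.89], [-0.75, 2.08], [0.22, 2.7], [-1.18, 4.32], [0.11, 2.71], [-2.7, 2.7]. Speed limits (rad/s): [2.57, 2.57, 3.14, 3.14, 3.14, 3.14].

## Interface

Orientations are given as a unit quaternion [w, x, y, z].
In Python, from station import env gives the robot as it stands.
- The arm moves only by the tool jog_arm, never from a script. Its argument "series" is a list of rows, each a list of 3 entries, a list of its own where there are three numbers: the shift along the tool's x, y, z in cm, then the turn, a rotation vector about the tool's x, y, z in degrees, then the closure in counts, from 0 (fully open) to 255 (shut). A call has 1 to 10 rows; each row shifts and turns the pose as measured when the row begins, along the tool's axes as they then stand; what a row does not reach is not made up. A row lasts 1/12 s, in which the tool goes at most 41.7 mm and 7.16 degrees, less where a joint would pass 70% of its speed; a pose out of reach is approached as far as the arm can. A call is refused whole if a number of a shift passes 4.17 or a number of a turn 7.16, either way. A call with a gripper value outside its range is refused whole. The fingers move at their own pace and stop on an object; "newtons" is the grip in N (left out, the last holds). Time passes only in rows, so rows that do not move let the fingers close. It gives the time, the measured TCP pose, the force and the opening at its end, in the units of the state.
- env.sense(): the state, without advancing time (a new reading comes with each control period).
- env.capture(name): name is "scene" or "top" or "wrist"; returns (picture, depth): 420x560x3 uint8, red, green, blue; 420x560 float32, m along the optical axis (not along the pixel's ray), 0 where there is no reading.
- env.camera_info(name): a dict with "fov_y" (degrees; the focal length in pixels is half the picture's height over the tangent of half this angle, whatever the lens; pixels are square), "cx", "cy" (the principal point, pixels), "T" (4x4, takes a point from camera to world coordinates). Camera axes: x right, y down, z forward; pixel columns grow to the right and rows downward; lengths in m; the calibration is good to about 2 mm. A picture is of the moment at which its call begins: read the wrist's pose just before it. camera_info takes no time and is no camera call; for the wrist camera it gives the pose at the moment of the call.
- env.hand_in(): hands the job in, once; it reports no verdict.
Trained networks look in the newest picture that a camera, given by its name, has taken for a name from the list of things; names that differ only in an ending like _2 or _b are one class to them, and where a whole thing is asked for, a point or a joint stands for the part that bears it (a point fixed in the world has none). Each returns a list of dicts, best first, with "score" (0 to 1); they miss things now and then, are a little off and sometimes report something else, mostly with a low value. They report only what shows in the picture. A call takes as long as a camera call.
- env.boxes_of(camera, name): "rect" ([left, top, width, height] in pixels, round what is visible of it).
- env.place_of(camera, name): "pixel" ([column, row] in pixels: a listed point, or the origin of a listed thing).
The state is a dict: "clock": time; "qpos": joint angles; "qvel": joint speeds; "joint_torque": joint torques, N m; "ee_pos": TCP position; "tcp_rot": TCP orientation; "contact_force": force on the tool from outside, world axes, zero at the start; "moment": the same for the moment, N m; "opening": opening from 0.0 (shut) to 1.0 (fully open).
Only numpy, scipy, OpenCV 4.12 (cv2) and the standard library are available. Lean on these libraries where they do the work, as an engineer would, in place of code of your own. Each camera call takes 0.05 s, during which the arm holds its last target.

## Working session

There is one attempt and no reset: what is moved stays moved. The work goes in short steps, Python scripts to look and compute and a tool call to move; the robot and the scene stay as the last step left them, time stands still between calls to the robot, and variables do not carry over. Pictures are saved under pics/ and viewed, and the job is handed in when it is done.

Besides the shell and the picture viewer there is one more tool, called after "Call:" by a JSON object that holds its "name" and its "arguments", one argument or row to a line. jog_arm: Moves the arm, as the interface text tells. Its arguments: {"type":"object","properties":{"series":{"type":"array","items":{"type":"array"}},"newtons":{"type":"number"}},"required":["series"]}

```bash
mkdir -p pics; ls; cat > h.py <<'E'
import numpy as np, cv2
from station import env
from scipy.spatial.transform import Rotation as R
def cap(cam,fn):
    p,d=env.capture(cam); cv2.imwrite('pics/'+fn,p[:,:,::-1]); return p,d
def ray(cam,px,shape=(420,560)):
    c=env.camera_info(cam); f=shape[0]/2/np.tan(np.radians(c['fov_y'])/2)
    return np.array([(px[0]-c['cx'])/f,(px[1]-c['cy'])/f,1.0]),np.array(c['T'])
def at_depth(cam,px,z):
    r,T=ray(cam,px); return (T@np.r_[r*z,1])[:3]
def at_h(cam,px,h):
    r,T=ray(cam,px); d=T[:3,:3]@r; o=T[:3,3]; return o+d*(h-o[2])/d[2]
E
python3 - <<'E'
from h import *
print(env.sense())
print(env.hold_point_z)
for c in ['scene','top']:
    p,d=cap(c,c+'0.png'); np.save(c+'0.npy',d)
    for n in ['case','flap_hinge','flap_edge','lid_hinge','lid_edge','bottle_center','jar_center','rack_center','tube0_center']:
        for r in env.place_of(c,n)[:1]:
            px=r['pixel']; z=d[int(round(px[1])),int(round(px[0]))]
            print(c,n,r['score'],np.round(px),z,np.round(at_depth(c,px,z),3))
print(env.sense()['clock'])
E
```

```text
pics
{'clock': 0.0, 'qpos': array([-1.30496994e+00,  2.76607220e-01,  1.50616532e+00,  1.12290542e-05,
        1.36071104e+00, -1.20990660e-01]), 'qvel': array([-0.00179511,  0.00068785, -0.00049519, -0.00062979, -0.00039645,
       -0.00029863]), 'joint_torque': array([ 1.48734907e-04, -4.16772544e+01, -2.45811403e+01,  3.66349639e-05,
        1.10732991e-02,  1.07401269e-05]), 'ee_pos': array([ 0.21677331, -0.5319822 ,  0.23041993]), 'tcp_rot': array([-9.43381800e-04,  9.81354589e-01,  1.92203737e-01, -6.29329753e-05]), 'contact_force': array([ 0.0684647 ,  0.06990223, -0.08023465]), 'moment': array([-0.03310499,  0.01991899, -0.02778672]), 'opening': 0.9984337719677777}
0.0187
scene flap_hinge 0.65 [146. 331.] 0.72034097 [ 0.572 -0.2    0.091]
scene flap_edge 0.66 [138. 281.] 0.6518803 [ 0.567 -0.178  0.201]
scene lid_hinge 0.68 [206. 248.] 0.81991756 [ 0.54  -0.027  0.097]
scene lid_edge 0.73 [186. 177.] 0.67144996 [ 0.543 -0.041  0.285]
scene bottle_center 0.77 [274. 314.] 0.7374421 [ 0.715 -0.057  0.093]
scene jar_center 0.73 [238. 382.] 0.6740927 [ 0.737 -0.173  0.084]
scene rack_center 0.9 [336. 152.] 1.0673277 [0.559 0.382 0.046]
top case 0.91 [378. 234.] 1.0840887 [ 0.546 -0.112  0.049]
top flap_hinge 0.75 [425. 218.] 0.98859906 [ 0.566 -0.182  0.15 ]
top flap_edge 0.74 [428. 214.] 0.9476795 [ 0.567 -0.177  0.191]
top lid_hinge 0.7 [336. 233.] 1.0059481 [ 0.542 -0.02   0.127]
top lid_edge 0.86 [361. 224.] 0.8677281 [ 0.543 -0.045  0.268]
top bottle_center 0.78 [340. 157.] 1.0396917 [ 0.691 -0.032  0.118]
top jar_center 0.86 [396. 148.] 1.0810418 [ 0.716 -0.151  0.081]
top rack_center 0.88 [125. 238.] 1.0837075 [0.546 0.399 0.046]
top tube0_center 0.64 [415. 248.] 1.0547369 [ 0.515 -0.18   0.074]
1.0
```

View pics/scene0.png

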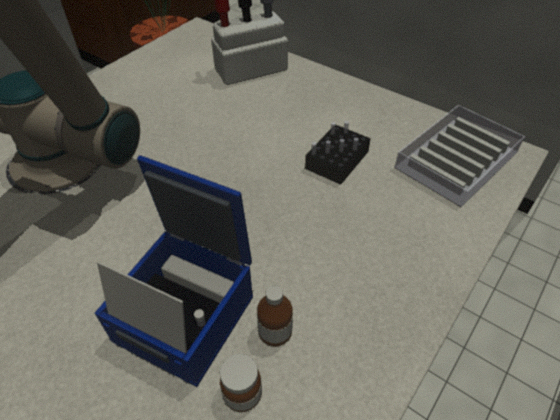

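View pics/top0.png

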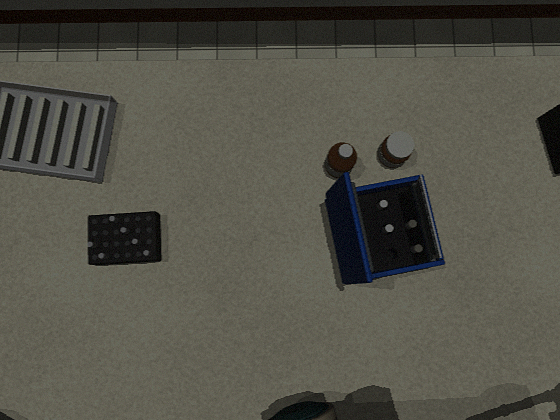

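```bash
cat > fit.py <<'E'
from h import *
def cloud(cam,d):
    v,u=np.mgrid[0:420,0:560]; c=env.camera_info(cam); f=210/np.tan(np.radians(c['fov_y'])/2)
    P=np.stack([(u-c['cx'])/f*d,(v-c['cy'])/f*d,d],-1); T=np.array(c['T'])
    W=P@T[:3,:3].T+T[:3,3]; W[d<=0]=np.nan; return W
E
python3 - <<'E'
from fit import *
for cam in ['scene','top']:
    d=np.load(cam+'0.npy'); p=cv2.imread('pics/%s0.png'%cam).astype(int)
    W=cloud(cam,d); B,G,Rr=p[...,0],p[...,1],p[...,2]
    blue=(B>Rr+40)&(B>G+25)
    box=(W[...,0]>.35)&(W[...,0]<.75)&(W[...,1]>-.35)&(W[...,1]<.15)
    rim=blue&box&(abs(W[...,2]-.1)<.006)
    q=W[rim][:,:2].astype(np.float32); r=cv2.minAreaRect(q)
    print(cam,'rim',len(q),r)
    hi=box&(W[...,2]>.125)&(W[...,2]<.30)
    for nm,y0,y1 in [('flap',-.26,-.13),('lid',-.11,.06)]:
        m=hi&(W[...,1]>y0)&(W[...,1]<y1)&(W[...,0]<.66)
        Q=W[m]
        if len(Q)<50: print(nm,len(Q));continue
        # ransac plane
        rng=np.random.default_rng(0);best=None
        for _ in range(300):
            a=Q[rng.choice(len(Q),3,False)];n=np.cross(a[1]-a[0],a[2]-a[0]);n/=np.linalg.norm(n)+1e-12
            k=abs((Q-a[0])@n)<.003
            if best is None or k.sum()>best.sum():best=k
        I=Q[best];c=I.mean(0);n=np.linalg.svd(I-c,full_matrices=False)[2][2]
        if n[1]>0:n=-n
        print(nm,len(Q),best.sum(),'c',c.round(3),'n',n.round(3),'yaw',np.arctan2(n[0],-n[1]).round(3),'tilt',np.arcsin(n[2]).round(3),'min',I.min(0).round(3),'max',I.max(0).round(3))
        # plane y at z=.1 /.2 at x=.56
        for z in(.1,.2): print('   y(x=.56,z=%.2f)='%z,(c[1]-(n[0]*(.56-c[0])+n[2]*(z-c[2]))/n[1]).round(4))
E
```

```text
scene rim 1522 ((0.5575346946716309, -0.12258794903755188), (0.17909130454063416, 0.18653959035873413), 10.183202743530273)
flap 2895 2894 c [ 0.571 -0.185  0.167] n [ 0.175 -0.964  0.202] yaw 0.179 tilt 0.204 min [ 0.491 -0.207  0.125] max [ 0.643 -0.163  0.203]
   y(x=.56,z=0.10)= -0.201
   y(x=.56,z=0.20)= -0.18
lid 6405 4022 c [ 0.546 -0.044  0.206] n [ 0.18  -0.982 -0.062] yaw 0.181 tilt -0.062 min [ 0.467 -0.063  0.125] max [ 0.617 -0.026  0.27 ]
   y(x=.56,z=0.10)= -0.0351
   y(x=.56,z=0.20)= -0.0414
top rim 676 ((0.5586594939231873, -0.14266203343868256), (0.1788865625858307, 0.14344075322151184), 10.041037559509277)
flap 616 605 c [ 0.564 -0.178  0.18 ] n [ 0.177 -0.974  0.141] yaw 0.18 tilt 0.141 min [ 0.492 -0.198  0.125] max [ 0.64  -0.161  0.207]
   y(x=.56,z=0.10)= -0.19
   y(x=.56,z=0.20)= -0.1756
lid 3035 2454 c [ 0.536 -0.026  0.224] n [ 0.178 -0.981 -0.081] yaw 0.179 tilt -0.081 min [ 0.449 -0.05   0.125] max [ 0.627 -0.004  0.291]
   y(x=.56,z=0.10)= -0.0118
   y(x=.56,z=0.20)= -0.0201
```

```bash
cat >> h.py <<'E'
YAW=0.179; C=np.array([.558,-.121,0])
xc=np.array([np.cos(YAW),np.sin(YAW),0]); yc=np.array([-np.sin(YAW),np.cos(YAW),0]); zc=np.array([0,0,1.])
def rot(tilt):
    return R.from_matrix(np.stack([xc,-yc,-zc],1))*R.from_euler('x',tilt,degrees=True)
def cur():
    s=env.sense(); q=s['tcp_rot']; return s,np.array(s['ee_pos']),R.from_quat([q[1],q[2],q[3],q[0]])
def incase(p): 
    d=p-C; return np.array([d@xc,d@yc,d[2]])
def world(c): return C+c[0]*xc+c[1]*yc+c[2]*zc
def to(c,tilt):
    s,p,r=cur(); t=rot(tilt)
    print('t',s['clock'],'case mm',(incase(p)*1000).round(1),'F',np.round(s['contact_force'],1),
     'shift now cm',(r.inv().apply(world(c)-p)*100).round(2),'shift after turn cm',(t.inv().apply(world(c)-p)*100).round(2),'turn deg',np.degrees((r.inv()*t).as_rotvec()).round(2))
E
python3 -c "
from h import *
to([-.02,-.13,.20],20)"
```

```text
t 1.0 case mm [-408.9 -344.3  231.4] F [-0.4  0.2 -0. ] shift now cm [ 42.48 -12.94   3.13] shift after turn cm [ 38.89 -19.06  10.27] turn deg [19.94  2.08 11.78]
```

Call:
{"name": "jog_arm", "arguments": {
  "series": [
    [[0, 0, 0], [5, 0.5, 3], 255],
    [[0, 0, 0], [5, 0.5, 3], 255],
    [[0, 0, 0], [5, 0.5, 3], 255],
    [[0, 0, 0], [5, 0.5, 3], 255],
    [[2.5, -1.3, 0.5], [0, 0, 0], 255],
    [[2.5, -1.3, 0.5], [0, 0, 0], 255],
    [[2.5, -1.3, 0.5], [0, 0, 0], 255],
    [[2.5, -1.3, 0.5], [0, 0, 0], 255]
  ],
  "newtons": 30
}}

```text
clock: 1.67
ee_pos: [0.3047, -0.4636, 0.2268]
tcp_rot: [-0.182, 0.98, 0.075, -0.019]
contact_force: [0.4, 0.4, -1.2]
opening: -0.005
```

```bash
python3 -c "
from h import *
to([-.02,-.13,.20],20)"
```

```text
t 1.6667 case mm [-310.2 -292.1  226.8] F [ 0.4  0.4 -1.2] shift now cm [ 28.66 -14.89   8.31] shift after turn cm [ 29.02 -14.31   8.06] turn deg [-1.05  0.05 -1.46]
```

Call:
{"name": "jog_arm", "arguments": {
  "series": [
    [[3, -1.5, 0.8], [-1, 0, -1.4], 255],
    [[3, -1.5, 0.8], [0, 0, 0], 255],
    [[3, -1.5, 0.8], [0, 0, 0], 255],
    [[3, -1.5, 0.8], [0, 0, 0], 255],
    [[3, -1.5, 0.8], [0, 0, 0], 255],
    [[3, -1.5, 0.8], [0, 0, 0], 255],
    [[3, -1.5, 0.8], [0, 0, 0], 255],
    [[3, -1.5, 0.8], [0, 0, 0], 255],
    [[2, -1, 0.6], [0, 0, 0], 255],
    [[0, 0, 0], [0, 0, 0], 255]
  ]
}}

```text
clock: 2.5
ee_pos: [0.5496, -0.2629, 0.2027]
tcp_rot: [-0.172, 0.981, 0.089, -0.014]
contact_force: [-0.9, -0.1, 0.5]
opening: 0.005
```

```bash
python3 -c "
from h import *
to([-.02,-.125,.19],20)
cap('scene','scene1.png')"
```

```text
t 2.5 case mm [ -33.5 -138.1  202.7] F [-0.9 -0.1  0.5] shift now cm [ 1.35 -0.8   1.64] shift after turn cm [ 1.35 -0.8   1.64] turn deg [ 0.09 -0.12  0.13]
```

View pics/scene1.png

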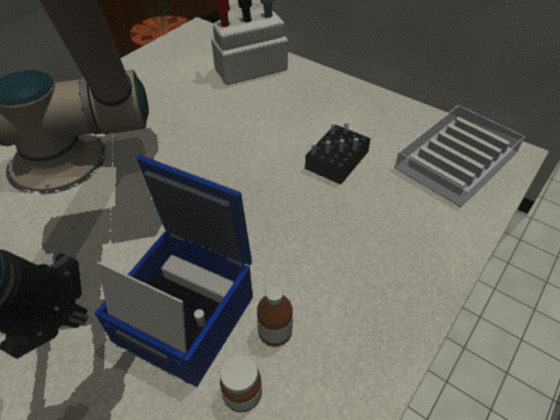

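Call:
{"name": "jog_arm", "arguments": {
  "series": [
    [[0.5, -1.1, 1.2], [0, 0, 0], 255],
    [[0.5, -1.1, 1.2], [0, 0, 0], 255],
    [[0.4, -1.1, 1.2], [0, 0, 0], 255],
    [[0, 0, 0], [0, 0, 0], 255]
  ]
}}

```text
clock: 2.88
ee_pos: [0.5529, -0.2217, 0.179]
tcp_rot: [-0.17, 0.981, 0.088, -0.016]
contact_force: [-0.3, 0.8, 0.4]
opening: 0.003
```

```bash
python3 -c "
from h import *
to([-.02,-.05,.175],20)"
```

```text
t 2.8833 case mm [-23.  -98.2 179. ] F [-0.3  0.8  0.4] shift now cm [ 0.29 -4.4   2.  ] shift after turn cm [ 0.3  -4.39  2.03] turn deg [ 0.39  0.05 -0.06]
```

Call:
{"name": "jog_arm", "arguments": {
  "series": [
    [[0, -0.9, 0.4], [0, 0, 0], 255],
    [[0, -0.9, 0.4], [0, 0, 0], 255],
    [[0, -0.9, 0.4], [0, 0, 0], 255],
    [[0, -0.9, 0.4], [0, 0, 0], 255],
    [[0, -0.9, 0.5], [0, 0, 0], 255],
    [[0, 0, 0], [0, 0, 0], 255]
  ]
}}

```text
clock: 3.38
ee_pos: [0.5419, -0.1746, 0.1752]
tcp_rot: [-0.167, 0.982, 0.085, -0.015]
contact_force: [0.6, -0.4, 0.1]
opening: -0.002
```

```bash
python3 -c "
from h import *
to([-.02,-.025,.156],20)
cap('scene','scene2.png')"
```

```text
t 3.3833 case mm [-25.4 -49.9 175.2] F [ 0.6 -0.4  0.1] shift now cm [ 0.53 -1.72  2.64] shift after turn cm [ 0.54 -1.68  2.66] turn deg [ 0.72 -0.06 -0.31]
```

View pics/scene2.png

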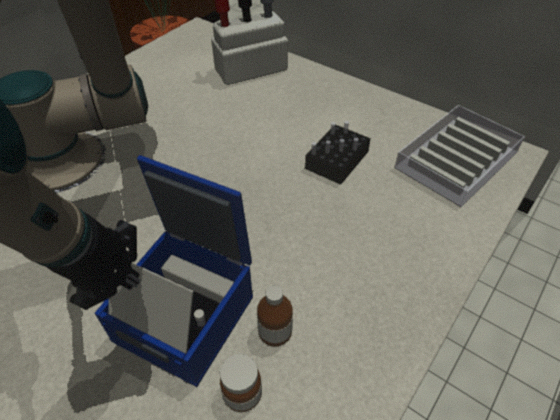

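Call:
{"name": "jog_arm", "arguments": {
  "series": [
    [[0.2, -0.57, 0.88], [0, 0, 0], 255],
    [[0.2, -0.57, 0.88], [0, 0, 0], 255],
    [[0.2, -0.57, 0.88], [0.5, 0, 0], 255],
    [[0, -0.35, 0.93], [0, 0, 0], 255],
    [[0, -0.35, 0.93], [0, 0, 0], 255],
    [[0, -0.35, 0.93], [0, 0, 0], 255],
    [[0, -0.05, 0.8], [0, 0, 0], 255],
    [[0, 0, 0], [0, 0, 0], 255]
  ]
}}

```text
clock: 4.1
ee_pos: [0.5396, -0.1229, 0.1204]
tcp_rot: [-0.171, 0.981, 0.085, -0.015]
contact_force: [-0.3, -0.4, 0.3]
opening: 0.002
```

```bash
python3 -c "
from h import *
to([-.02,.003,.110],20)
cap('scene','scene3.png')"
```

```text
t 4.1 case mm [-18.4   1.4 120.4] F [-0.3 -0.4  0.3] shift now cm [-0.16  0.2   1.03] shift after turn cm [-0.16  0.2   1.03] turn deg [ 0.25 -0.05 -0.31]
```

View pics/scene3.png

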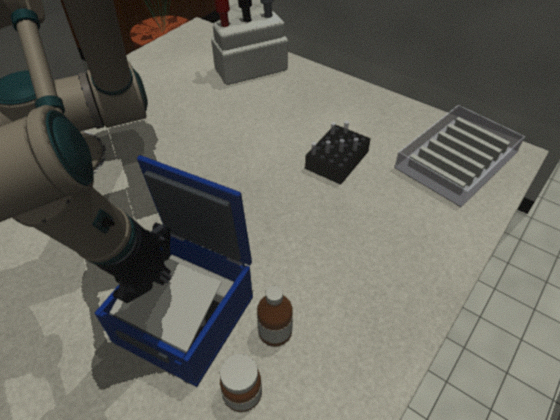

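Call:
{"name": "jog_arm", "arguments": {
  "series": [
    [[0, 0.18, 0.75], [0, 0, 0], 255],
    [[0, 0.2, 0.75], [0, 0, 0], 255],
    [[0, 0.2, 0.65], [0, 0, 0], 255],
    [[0, 0.2, 0.55], [0, 0, 0], 255],
    [[0, 0.1, 0.3], [0, 0, 0], 255],
    [[0, 0, 0], [0, 0, 0], 255]
  ]
}}

```text
clock: 4.65
ee_pos: [0.5409, -0.1221, 0.0888]
tcp_rot: [-0.171, 0.982, 0.085, -0.014]
contact_force: [-1.9, 0.3, 8.2]
opening: -0.001
```

```bash
python3 -c "
from h import *
to([-.02,.003,.087],20)"
```

```text
t 4.65 case mm [-17.    2.   88.8] F [-1.9  0.3  8.2] shift now cm [-0.3  -0.03  0.2 ] shift after turn cm [-0.3  -0.03  0.2 ] turn deg [ 0.25 -0.25 -0.31]
```

Call:
{"name": "jog_arm", "arguments": {
  "series": [
    [[0, 0.1, 0.4], [0, 0, 0], 255],
    [[0, 0.1, 0.3], [0, 0, 0], 255],
    [[0, 0, 0], [0, 0, 0], 255]
  ]
}}

```text
clock: 4.9
ee_pos: [0.5411, -0.1224, 0.0898]
tcp_rot: [-0.172, 0.981, 0.086, -0.012]
contact_force: [0.2, -0.3, -0.7]
opening: -0.004
```

```bash
python3 -c "
from h import *
to([-.02,.003,.087],20)"
```

```text
t 4.9 case mm [-16.9   1.7  89.8] F [ 0.2 -0.3 -0.7] shift now cm [-0.31 -0.03  0.31] shift after turn cm [-0.31 -0.03  0.31] turn deg [ 0.17 -0.4  -0.17]
```

Call:
{"name": "jog_arm", "arguments": {
  "series": [
    [[0, 0, -2], [0, 0, 0], 255],
    [[0, 0, -3], [0, 0, 0], 255],
    [[0, 0, -3.5], [0, 0, 0], 255],
    [[0, 0, -3.5], [0, 0, 0], 255],
    [[0, -1, -3.5], [0, 0, 0], 255],
    [[0, -1, -3.5], [0, 0, 0], 255],
    [[0, -1, -3.5], [0, 0, 0], 255],
    [[0, -1, -3], [0, 0, 0], 255],
    [[0, -1, -3], [0, 0, 0], 255],
    [[0, 0, 0], [0, 0, 0], 255]
  ]
}}

```text
clock: 5.73
ee_pos: [0.5473, -0.1766, 0.3838]
tcp_rot: [-0.172, 0.982, 0.084, -0.015]
contact_force: [0.7, 0.8, 0.7]
opening: -0.001
```

```bash
python3 - <<'E'
from fit import *
to([-.03,.17,.36],-20)
p,d=cap('scene','scene4.png')
W=cloud('scene',d)
L=(W-C)@np.stack([xc,yc,zc],1)
for y in np.arange(-.07,.05,.01):
    m=(abs(L[...,0])<.06)&(abs(L[...,1]-y)<.004)&(L[...,2]>.02)&(L[...,2]<.12)
    print(round(y,3),m.sum(),np.nanmedian(L[...,2][m]).round(4))
E
```

```text
t 5.7333 case mm [-20.5 -52.8 383.8] F [0.7 0.8 0.7] shift now cm [ -1.15 -20.15   9.79] shift after turn cm [ -0.95 -21.75  -5.39] turn deg [-3.983e+01  2.000e-02 -5.200e-01]
-0.07 353 0.0858
-0.06 344 0.0858
-0.05 338 0.0858
-0.04 315 0.0856
-0.03 315 0.0858
-0.02 304 0.0858
-0.01 305 0.0858
0.0 300 0.0857
0.01 292 0.0857
0.02 289 0.0859
0.03 281 0.086
0.04 161 0.0856
```

View pics/scene4.png

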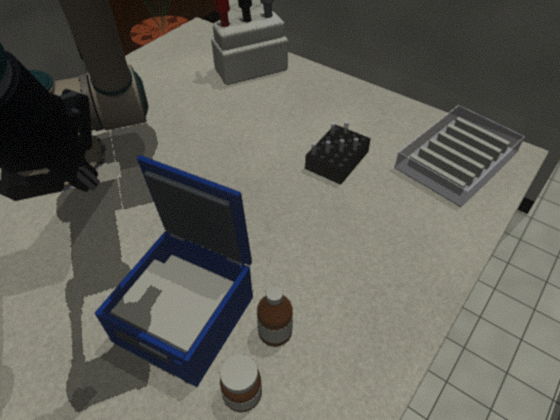

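Call:
{"name": "jog_arm", "arguments": {
  "series": [
    [[0, 0, 0], [-6.6, 0, 0], 255],
    [[0, 0, 0], [-6.6, 0, 0], 255],
    [[0, 0, 0], [-6.6, 0, 0], 255],
    [[0, 0, 0], [-6.6, 0, 0], 255],
    [[0, 0, 0], [-6.6, 0, 0], 255],
    [[0, 0, 0], [-6.6, 0, 0], 255],
    [[0, 0, 0], [0, 0, 0], 255]
  ]
}}

```text
clock: 6.37
ee_pos: [0.5461, -0.1826, 0.3688]
tcp_rot: [0.183, 0.98, 0.083, 0.008]
contact_force: [-0.4, 0.0, -0.5]
opening: -0.0
```

```bash
python3 - <<'E'
from fit import *
to([-.03,.18,.36],-20)
E
```

```text
t 6.3667 case mm [-22.7 -58.5 368.8] F [-0.4  0.  -0.5] shift now cm [ -1.   -22.57  -7.74] shift after turn cm [ -0.73 -22.72  -7.33] turn deg [ 1.08  1.01 -0.36]
```

Call:
{"name": "jog_arm", "arguments": {
  "series": [
    [[-0.1, -2.8, -1.2], [1, 1, -0.4], 255],
    [[-0.1, -2.8, -1.1], [0, 0, 0], 255],
    [[-0.1, -2.8, -1], [0, 0, 0], 255],
    [[-0.1, -2.8, -1], [0, 0, 0], 255],
    [[-0.1, -2.8, -1], [0, 0, 0], 255],
    [[-0.1, -2.8, -1], [0, 0, 0], 255],
    [[-0.1, -2.8, -1], [0, 0, 0], 255],
    [[-0.1, -2.8, -0.8], [0, 0, 0], 255],
    [[0, 0, 0], [0, 0, 0], 255]
  ]
}}

```text
clock: 7.12
ee_pos: [0.492, 0.0572, 0.3557]
tcp_rot: [0.165, 0.982, 0.09, 0.002]
contact_force: [-0.1, -0.3, -0.9]
opening: -0.001
```

```bash
python3 - <<'E'
from fit import *
to([-.02,.155,.245],-20)
cap('scene','scene5.png')
E
```

```text
t 7.1167 case mm [-33.2 187.1 355.7] F [-0.1 -0.3 -0.9] shift now cm [ 1.61 -0.53 11.47] shift after turn cm [ 1.32 -0.77 11.5 ] turn deg [-1.12  1.42  0.51]
```

View pics/scene5.png

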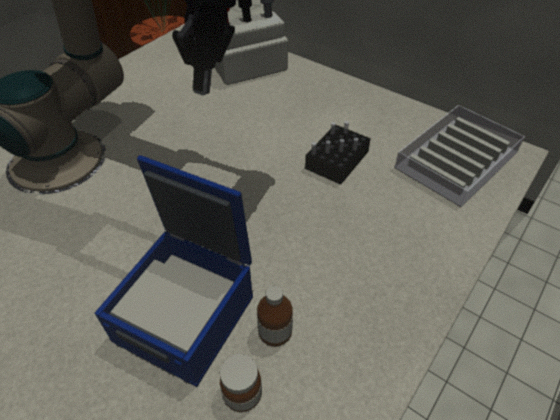

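Call:
{"name": "jog_arm", "arguments": {
  "series": [
    [[0.3, -0.1, 3], [-1, 1.4, 0.5], 255],
    [[0.3, -0.1, 3], [0, 0, 0], 255],
    [[0.3, -0.2, 3], [0, 0, 0], 255],
    [[0.3, -0.2, 2], [0, 0, 0], 255],
    [[0, 0, 0], [0, 0, 0], 255]
  ]
}}

```text
clock: 7.58
ee_pos: [0.5127, 0.0203, 0.2455]
tcp_rot: [0.172, 0.981, 0.087, 0.015]
contact_force: [-0.5, -0.4, -0.4]
opening: -0.001
```

```bash
python3 - <<'E'
from fit import *
to([-.02,.09,.24],-20)
E
```

```text
t 7.5833 case mm [-19.4 147.1 245.5] F [-0.5 -0.4 -0.4] shift now cm [-0.05  5.18  2.46] shift after turn cm [-0.06  5.18  2.47] turn deg [-0.08  0.09 -0.13]
```

Call:
{"name": "jog_arm", "arguments": {
  "series": [
    [[0, 1.1, 0.4], [0, 0, 0], 255],
    [[0, 1.1, 0.4], [0, 0, 0], 255],
    [[0, 1.1, 0.4], [0, 0, 0], 255],
    [[0, 1.1, 0.4], [0, 0, 0], 255],
    [[0, 1.1, 0.4], [0, 0, 0], 255],
    [[0, 1.1, 0.4], [0, 0, 0], 255],
    [[0, 0.9, 0.68], [0, 0, 0], 255],
    [[0, 0, 0], [0, 0, 0], 255]
  ]
}}

```text
clock: 8.25
ee_pos: [0.5275, -0.0686, 0.2419]
tcp_rot: [0.167, 0.982, 0.082, 0.01]
contact_force: [-1.0, -0.3, -0.4]
opening: -0.002
```

```bash
python3 - <<'E'
from fit import *
to([-.02,.033,.233],-20)
cap('scene','scene6.png')
E
```

```text
t 8.25 case mm [-20.7  56.9 241.9] F [-1.  -0.3 -0.4] shift now cm [0.11 1.96 1.63] shift after turn cm [0.07 1.95 1.65] turn deg [-0.7   0.72 -0.57]
```

View pics/scene6.png

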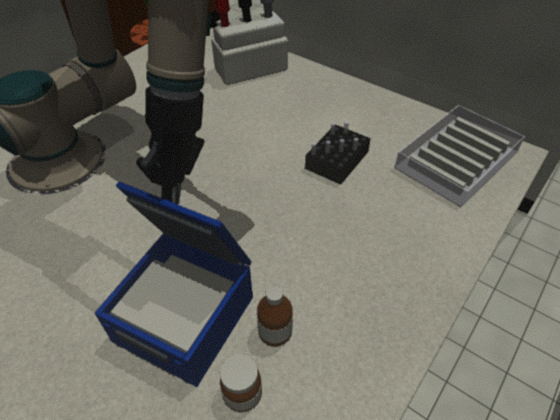

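Call:
{"name": "jog_arm", "arguments": {
  "series": [
    [[0, 1, 0.85], [-0.7, 0.7, -0.5], 255],
    [[0, 1, 0.85], [0, 0, 0], 255],
    [[0, 0.6, 1.05], [0, 0, 0], 255],
    [[0, 0.6, 1.05], [0, 0, 0], 255],
    [[0, 0.6, 1.05], [0, 0, 0], 255],
    [[0, 0.6, 1.05], [0, 0, 0], 255],
    [[0, 0.3, 1.1], [0, 0, 0], 255],
    [[0, 0.3, 1.1], [0, 0, 0], 255],
    [[0, 0, 0], [0, 0, 0], 255]
  ]
}}

```text
clock: 9.05
ee_pos: [0.5427, -0.1481, 0.1797]
tcp_rot: [0.173, 0.981, 0.087, 0.017]
contact_force: [-1.0, 0.6, -0.4]
opening: 0.001
```

```bash
python3 - <<'E'
from fit import *
to([-.02,-.03,.165],-20)
cap('scene','scene7.png')
E
```

```text
t 9.05 case mm [-19.9 -24.  179.7] F [-1.   0.6 -0.4] shift now cm [-0.01  0.07  1.58] shift after turn cm [-0.01  0.07  1.58] turn deg [-0.02 -0.1  -0.16]
```

View pics/scene7.png

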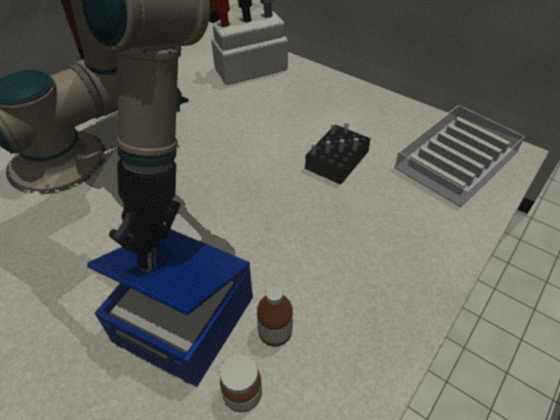

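Call:
{"name": "jog_arm", "arguments": {
  "series": [
    [[0, 0.05, 0.8], [0, 0, 0], 255],
    [[0, 0.05, 0.8], [0, 0, 0], 255],
    [[0, -0.05, 0.9], [0, 0, 0], 255],
    [[0, -0.05, 0.9], [0, 0, 0], 255],
    [[0, -0.05, 0.9], [0, 0, 0], 255],
    [[0, -0.05, 0.8], [0, 0, 0], 255],
    [[0, -0.1, 0.7], [0, 0, 0], 255],
    [[0, -0.1, 0.5], [0, 0, 0], 255]
  ]
}}

```text
clock: 9.77
ee_pos: [0.5485, -0.1684, 0.1162]
tcp_rot: [0.174, 0.981, 0.087, 0.019]
contact_force: [-0.9, -1.0, 0.7]
opening: 0.001
```

```bash
python3 - <<'E'
from fit import *
to([-.02,-.044,.11],-20)
E
```

```text
t 9.7667 case mm [-17.8 -45.  116.2] F [-0.9 -1.   0.7] shift now cm [-0.23 -0.3   0.54] shift after turn cm [-0.22 -0.3   0.55] turn deg [ 0.13 -0.37 -0.16]
```

Call:
{"name": "jog_arm", "arguments": {
  "series": [
    [[0, -0.2, 0.4], [0, 0, 0], 255],
    [[0, -0.2, 0.4], [0, 0, 0], 255],
    [[0, -0.1, 0.4], [0, 0, 0], 255]
  ]
}}

```text
clock: 10.02
ee_pos: [0.5488, -0.1686, 0.1111]
tcp_rot: [0.177, 0.98, 0.086, 0.02]
contact_force: [-11.8, 14.1, 35.6]
opening: -0.002
```

```bash
python3 - <<'E'
from fit import *
to([-.02,-.044,.11],-20)
E
```

```text
t 10.0167 case mm [-17.5 -45.3 111.1] F [-11.8  14.1  35.6] shift now cm [-0.25 -0.16  0.06] shift after turn cm [-0.25 -0.16  0.06] turn deg [ 0.52 -0.44 -0.31]
```

At the stop with 36 N; release and retreat.

Call:
{"name": "jog_arm", "arguments": {
  "series": [
    [[0, 0, -1], [0, 0, 0], 255],
    [[0, 0, -2], [0, 0, 0], 255],
    [[0, 0.5, -3.5], [0, 0, 0], 255],
    [[0, 0.5, -3.5], [0, 0, 0], 255],
    [[0, 0.5, -3.5], [0, 0, 0], 255],
    [[0, 0, -3.5], [0, 0, 0], 255],
    [[0, 0, -3.5], [0, 0, 0], 255],
    [[0, 0, -3], [0, 0, 0], 255],
    [[0, 0, 0], [0, 0, 0], 255]
  ]
}}

```text
clock: 10.77
ee_pos: [0.532, -0.0964, 0.3452]
tcp_rot: [0.175, 0.981, 0.086, 0.019]
contact_force: [0.7, 0.4, 1.1]
opening: -0.0
```

```bash
python3 - <<'E'
from fit import *
to([-.02,-.044,.11],-20)
p,d=cap('scene','scene8.png')
L=(cloud('scene',d)-C)@np.stack([xc,yc,zc],1)
for y in np.arange(-.085,.1,.02):
    m=(abs(L[...,0])<.07)&(abs(L[...,1]-y)<.005)&(L[...,2]>.02)&(L[...,2]<.15)
    print(round(y,3),m.sum(),np.nanmedian(L[...,2][m]).round(4))
E
```

```text
t 10.7667 case mm [-21.2  28.9 345.2] F [0.7 0.4 1.1] shift now cm [-2.000e-02 -1.300e+00  2.459e+01] shift after turn cm [ 0.12 -1.19 24.59] turn deg [ 0.24 -0.31 -0.29]
-0.085 549 0.1088
-0.065 524 0.1086
-0.045 497 0.1088
-0.025 476 0.1088
-0.005 449 0.1089
0.015 426 0.1088
0.035 414 0.1087
0.055 388 0.1088
0.075 374 0.1087
0.095 164 0.1079
```

View pics/scene8.png

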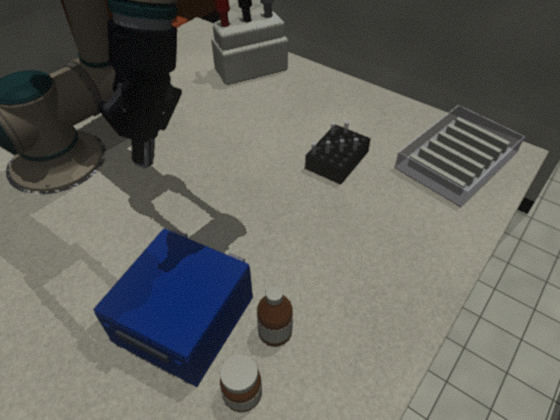

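The lid lies flat at 109 mm all along its length, which is fully shut. The bottle at (274,314), the jar at (240,382) and the rack at (338,152) are where they started, and the arm is clear.

```bash
python3 -c "
from h import *
print(env.hand_in())"
```

```text
the job is handed in; nothing more can be done
None
```

The tube flap is folded down and the lid is shut over it, in that order. I handed the job in at about 10.8 s of the 51 s allowed. Both were pushed on their outer faces with the shut fingers, so nothing was pinched.

- **Flap:** before I moved the lid, the depth image showed its top level at about 86 mm along its whole length (87 mm expected, calibration good to about 2 mm).
- **Lid:** after I backed away, its top was flat at 108–109 mm (110 mm expected), and it stayed put with nothing touching it. The last press against the stop read about 36 N vertically, about 40 N in total. It was made with the fingertips, and the wrist limit is 120 N.
- **Surroundings:** the bottle, jar and rack look unmoved in the last picture. I compared them by eye and did not measure them again.
- **Tubes:** I never touched them, but they can't be seen under the shut lid, so I couldn't check them at the end.

None of the checks failed or disagreed.

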